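Clamp a plaster block in the quick-release vise

ROBOT

A 6-joint arm with a two-finger parallel gripper is mounted at the origin on a cart in front of the work surface, level with it; the furniture and walls round the work are solid. World frame = base frame: x ahead of the robot, y to its left, z up, the work surface at z = 0. Lengths are in m, angles in degrees, forces in N, time in s.
With the tool pointing down it reaches from about 0.3 to 0.75 m from the base axis. Payload 8.5 kg.
Tool frame: the origin (TCP) lies on the centre line of the jaws, within the pads' length; the fingertips stand 25 mm ahead of it and the grasp point (between the pads) lies 6 mm ahead of it; z points along the fingers, y is the line along which they close (so a half turn about z gives the same grasp; the last joint's range is limited). The gripper opens to 85 mm and grips with 20 to 120 N. Pads are 22 mm wide; open, the fingers measure 114 mm over their backs; the gripper's body (76 mm by 85 mm) begins 54 mm behind the grasp point. The pads swing forward as they close: fully open they stand 13 mm farther back than shut.
Start: joints at [60.143, 21.807, 74.336, -0, 83.858, -12.336], TCP at [0.166, 0.524, 0.256] pointing down, gripper open.
Joint ranges: [-178.18, 178.18], [-50.72, 133.34], [12.68, 142.11], [-81.47, 261.47], [9.98, 163.14], [-165.26, 165.26]. Speed limits (degrees/s): [136.94, 136.94, 180, 180, 180, 180].

INTERFACE

Orientations are given as a 3x3 rotation matrix whose columns are the frame's x, y, z axes.
In Python, from rig import telemetry, optics, env gives the robot as it stands.
- The arm moves only by the tool send_rows, never from a script. Its argument "deltas" is a list that holds one entry, the list of rows, each a list of 7 numbers: the shift along the tool's x, y, z in m, then the turn, a rotation vector about the tool's x, y, z in rad, then the opening, from -1 (shut) to 1 (fully open), so that 0 is half open. In form: [[[x, y, z, ax, ay, az, grip], ...]]. A call has 1 to 12 rows; each row shifts and turns the commanded pose from where the row before left it, along the tool's axes as they then stand; what a row does not reach is not made up. A row lasts 1/8 s, in which the tool goes at most 62.5 mm and 10.7 degrees, less where a joint would pass 70% of its speed; a pose out of reach is approached as far as the arm can. A call is refused whole if a number of a shift passes 0.0625 or a number of a turn 0.188, either way. A call with a gripper value outside its range is refused whole. The fingers move at their own pace and stop on an object; "squeeze" is the grip in N (left out, the last holds). Time passes only in rows, so rows that do not move let the fingers close. It gives the time, the measured TCP pose, the force, the opening and the grip force at its end, in the units of the state.
- telemetry.observe(): the state, without advancing time (a new reading comes with each control period).
- optics.get_image(name): name is "scene" or "top" or "wrist"; returns a dict with "image" (420x560x3 uint8, red, green, blue), "range_z" (420x560 float32, m along the optical axis (not along the pixel's ray), 0 where there is no reading), "K" (3x3 intrinsics, pixels), "rvec" (rotation vector, rad) and "tvec" (3), from world to camera coordinates, as OpenCV has them; the wrist camera has in their place "hand_eye" (4x4, takes a point from camera to tool coordinates, whose origin is the TCP and whose axes are the flange's). Camera axes: x right, y down, z forward; pixel columns grow to the right and rows downward; lengths in m; the calibration is good to about 2 mm. A picture is of the moment at which its call begins: read the wrist's pose just before it.
- env.close_job(): hands the job in; it is judged then, once.
The state is a dict: "time_s": time; "q": joint angles; "qvel": joint speeds; "joint_efforts": joint torques, N m; "position": TCP position; "tool_rot": TCP orientation; "ft_force": force on the tool from outside, world axes, zero at the start; "wrist_torque": the same for the moment, N m; "grip_width": finger opening in m; "gripper_force": force on a finger pad.
Only numpy, scipy, OpenCV 4.12 (cv2) and the standard library are available. Lean on these libraries where they do the work, as an engineer would, in place of code of your own. Each camera call takes 0.05 s, during which the arm holds its last target. There are 200 camera calls.

TASK

Clamp the cream plaster block in the blue quick-release vise so that it can be sawn. First, pressing down on its top, draw it forward along the bed until it stops against the aluminium work stop; then press the red quick-release lever down, keep it down while you slide the jaw up to the block, and let the lever go. Finally turn the crank clockwise (seen from the crank's end) until the half-nut has dropped home and the block is held firmly, but do not crush the plaster, and leave the bowl, the pink cast and the marker where they are.

Things in the scene. Friction and masses are not known exactly. Their poses are not given: they have to be found in the camera images.
- vise: Blue quick-release vise bolted to the bench. Origin: middle of its foot, on the bench; y: travel, toward the fixed jaw; x: across, away from the stop; z up. Steel bed at z 38 mm, x -40..40. Fixed jaw lining: y 70, to z 70. Work stop: aluminium bar along the near side of the bed, its face at x -30, y 33..70, z 44..60. Saddle 80 wide, top z 102. Screw axis: x 0, z 64, along y.
- block_center (a point): Centre of the loose cream plaster block, about 0.11 kg: 46 mm along its x, 52 along its y, 36 high, edges rounded; x and y roughly along the vise's. It lies on the smooth bed between the jaws, its flat top 74 mm above the bench, above the jaws (70). Home against the stop its centre lies at x -7 mm in the vise's frame.
- paddle (a point): Point on top of the red quick-release lever, a flat paddle 30 mm wide, 39 long along the vise's y, top 93 mm above the bench, behind the saddle. The saddle's rear wall (to 102 mm high) lies 21 mm from this point toward the fixed jaw: push on it, or just drag the pressed lever, to slide the saddle. Crank hub and arm lie 25 mm or more on the other side. Spring: 5 to 8 N here; full travel here 8.5 mm.
- jaw_face (a point): Centre of the moving jaw's rubber lining (58 mm wide, 29 high), on its face. It gives by up to 4 mm at 12 N per mm, then is hard. Jaw, screw and lever ride on the saddle.
- crank_grip (a point): Centre of the crank's black free-turning grip, a cylinder 15 mm thick and 38 long, lying along the vise's y beyond the crank arm (arm 20 mm from this point, toward the jaws). It goes round the screw axis on a radius of 34 mm; nothing stands round it, but at the bottom it is only 30 mm above the bench.
- saddle (a joint): Slide of the saddle along the vise's +y, m; 0 is fully open (lining at y -35 mm in the vise's frame with the screw at 0), grows as it closes. Drag about 2 N. Locked by the half-nut in steps of 8 mm, with 1 mm play, unless the lever is pressed.
- lever (a joint): Angle of the quick-release lever, rad: 0 released with the half-nut home, 0.25 fully pressed; free above 0.16. When let go, and at the start, the half-nut may rest on a crest of the rack (0.1 to 0.15): it drops in by itself, to 0, as the saddle shifts up to 4 mm either way, as it does when the screw pushes it back.
- screw (a joint): Turn of the screw, rad, -2.5 to 15. At 0 the crank arm points along the vise's -x, at +1.57 up; tightening (clockwise seen from the crank's end) grows. 8 mm a turn: moves jaw and crank +y on the saddle (never more than 19 mm). Turns free at about 3 N at the grip; let go when tight it springs back a little and still holds about 60 N; 5 to 10 N tangentially is firm, 15 N or more (400 N at the block) crushes the plaster.
- bowl: Blue-grey rubber mixing bowl behind the vise, 90 mm wide, 61 high; origin under its centre. Leave it.
- cast: Pink dental cast left of the vise, 60x77x26 mm; origin under its centre. Leave it.
- marker: Black marker with a red band in front of the vise, to its right, 127 mm long, 16 thick; origin under its centre. Leave it.
Mind the look-alikes: they are no part of the job. Leave any orange or purple look-alike of the part that bears block_center alone.

How it is judged:
By the outcome, as a careful person would: the job done as asked, in the order asked, and still so for the second after the job is handed in, with the robot touching nothing.
It also fails if it takes over 62 s, if anything falls off the work surface, if the arm or the gripper's body presses on something with over 40 N, if the wrist force passes 120 N, or if a joint passes its speed limit or range.

## Working session

There is one attempt and no reset: what is moved stays moved. The work goes in short steps, Python scripts to look and compute and a tool call to move; the robot and the scene stay as the last step left them, time stands still between calls to the robot, and variables do not carry over. Pictures are saved under pics/ and viewed, at most 10 in all, crops included, and the job is handed in when it is done.

Besides the shell and the picture viewer there is one more tool, called after "Emit:" as name([rows], argument=value, ...), one row to a line, values as JSON. send_rows: Moves the arm, as the interface text tells. Its arguments: {"type":"object","properties":{"deltas":{"type":"array"},"squeeze":{"type":"number"}},"required":["deltas"]}

```bash
mkdir -p pics; cat > h.py <<'E'
import numpy as np,cv2
from rig import telemetry,optics,env
def grab(n):
    s=telemetry.observe(); d=optics.get_image(n)
    if n=='wrist':
        T=np.eye(4);T[:3,:3]=s['tool_rot'];T[:3,3]=s['position'];T=T@np.array(d['hand_eye'])
    else:
        R=cv2.Rodrigues(np.array(d['rvec'],float))[0];T=np.eye(4);T[:3,:3]=R.T;T[:3,3]=-R.T@np.array(d['tvec'],float).ravel()
    d['T']=T
    return d
def cloud(d):
    z=d['range_z'];K=np.array(d['K']);v,u=np.indices(z.shape)
    p=np.stack([(u-K[0,2])/K[0,0]*z,(v-K[1,2])/K[1,1]*z,z],-1)
    P=p@d['T'][:3,:3].T+d['T'][:3,3]; P[z<=0]=np.nan
    return P
def save(d,n): cv2.imwrite('pics/'+n,d['image'][:,:,::-1])
def st():
    s=telemetry.observe(); print({k:np.round(s[k],4).tolist() for k in('time_s','q','position','tool_rot','ft_force','wrist_torque','grip_width','gripper_force')})
E
python3 - <<'E'
from h import *
st()
for n in('scene','top'):
    d=grab(n);save(d,n+'1.png');np.savez('/tmp/'+n,**{k:d[k] for k in('image','range_z','K','T')})
    print(n,d['T'][:3,3],d['T'][:3,2])
E
```

```text
{'time_s': 0.0, 'q': [60.1432, 21.841, 74.3848, -0.0012, 83.8567, -12.3346], 'position': [0.1655, 0.5243, 0.2557], 'tool_rot': [[-0.9536, 0.3011, -0.0007], [0.3011, 0.9536, -0.0013], [0.0003, -0.0014, -1.0]], 'ft_force': [0.6467, 0.0336, 0.0478], 'wrist_torque': [-0.0476, -0.0179, 0.0039], 'grip_width': 0.0855, 'gripper_force': 0.0}
scene [-0.0940171  -0.33021893  0.60942578] [ 0.70702913  0.43916948 -0.55429233]
top [0.292923  0.0912846 1.3824024] [ 0.19513369  0.00821498 -0.98074225]
```

View pics/scene1.png

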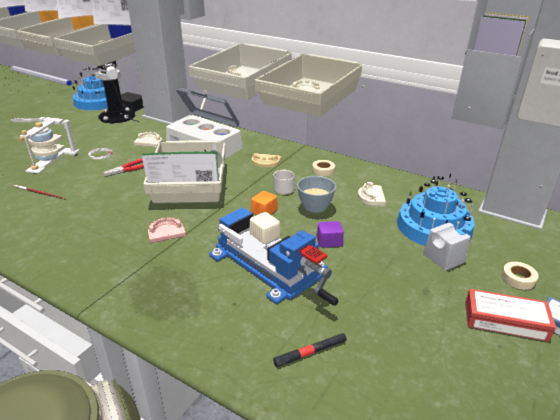

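View pics/top1.png

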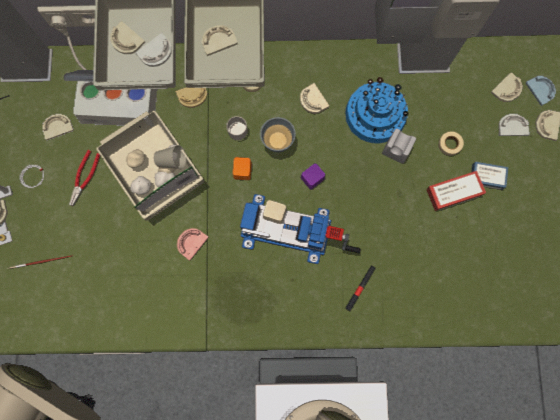

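The scene shows the vise at about (270,245), the cream block at (265,228), the red lever at (314,254) and the grip at (327,296). In the top view the block is at (275,211), the lever at (336,233) and the grip at (352,250), with the fixed jaw on the left (world +y).

```bash
python3 - <<'E'
from h import *
for n in('top','scene'):
    z=np.load(f'/tmp/{n}.npz');d={k:z[k] for k in z};P=cloud(d);im=d['image'];hsv=cv2.cvtColor(im,cv2.COLOR_RGB2HSV).astype(int)
    x0,x1,y0,y1=(225,375,180,275) if n=='top' else (200,350,195,310)
    roi=np.zeros(im.shape[:2],bool);roi[y0:y1,x0:x1]=1
    H,S,V=hsv[...,0],hsv[...,1],hsv[...,2];h=P[...,2]
    print(n,'bench z',np.nanmedian(h[262:272,280:300] if n=='top' else h[330:350,200:230]))
    M={'block':(H>10)&(H<30)&(S>25)&(S<140)&(V>130)&(h>.062)&(h<.085),
       'red':((H<8)|(H>172))&(S>150)&(h>.05)&(h<.12),
       'grip':(V<60)&(h>.03)&(h<.14),
       'bluehi':(H>100)&(H<125)&(S>140)&(h>.085)&(h<.115),
       'bluefix':(H>100)&(H<125)&(S>140)&(h>.055)&(h<.082),
       'blue':(H>100)&(H<125)&(S>140)&(h<.03)}
    for k,m in M.items():
        m=m&roi
        c,lab,stt,cen=cv2.connectedComponentsWithStats(m.astype(np.uint8))
        for i in np.argsort(-stt[1:,4])[:2]+1:
            if stt[i,4]<15: continue
            p=P[lab==i]; r=cv2.minAreaRect((p[:,:2]*1000).astype(np.float32))
            print(k,stt[i,4],cen[i].round(1),'med',np.nanmedian(p,0).round(4),'rect',np.round(r[0],1),np.round(r[1],1),round(r[2],1),'z',np.nanpercentile(p[:,2],[5,95]).round(3))
    c=cv2.resize(im[y0:y1,x0:x1],None,fx=5,fy=5,interpolation=cv2.INTER_CUBIC);cv2.imwrite(f'pics/{n}_c.png',c[:,:,::-1])
    if n=='top':
        m=(S<60)&(V>150)&(h<.03)&roi
        c,lab,stt,cen=cv2.connectedComponentsWithStats(m.astype(np.uint8))
        for i in range(1,c):
            if stt[i,4]>8: print('bolt',stt[i,4],cen[i].round(1),np.nanmedian(P[lab==i],0).round(4))
E
```

```text
top bench z 5.3966606682331886e-05
block 332 [274.2 210. ] med [0.5644 0.1049 0.0739] rect [565.3 104.6] [48.2 43.6] 70.3 z [0.07  0.078]
red 197 [334.3 232.9] med [ 0.5019 -0.0384  0.0919] rect [502.5 -38.2] [39.7 30. ] 75.5 z [0.088 0.096]
grip 97 [351.2 247.9] med [ 0.4703 -0.0835  0.0429] rect [470.5 -81.9] [46.4 18.7] 66.9 z [0.037 0.056]
grip 36 [256.2 218.3] med [0.547  0.1495 0.0674] rect [544.5 149.5] [ 3.1 53.8] 75.9 z [0.06  0.071]
bluehi 343 [318.4 228.9] med [ 5.108e-01 -3.000e-04  9.940e-02] rect [ 5.113e+02 -5.000e-01] [33.5 59.8] 76.9 z [0.095 0.105]
bluefix 307 [249.  215.7] med [0.5516 0.1667 0.0698] rect [551.8 166.4] [30.6 64.1] 76.3 z [0.065 0.074]
bluefix 219 [304.5 228.7] med [0.5171 0.0319 0.0699] rect [517.2  29.6] [27.6 57.5] 77.4 z [0.065 0.075]
blue 259 [279.7 244.2] med [0.4887 0.097  0.0116] rect [477.5  89.9] [212.7  31.9] 76.7 z [0.006 0.017]
blue 29 [256.9 202.4] med [0.5975 0.1515 0.0091] rect [599.1 150.3] [11.8 33.3] 1.1 z [0.006 0.015]
bolt 35 [258.  198.2] [0.6084 0.1464 0.013 ]
bolt 31 [322.8 211.7] [ 0.5696 -0.0194  0.0139]
bolt 42 [247.6 243.3
[... 239 characters left out ...]
.502  -0.0392  0.0906] rect [504.5 -36.8] [44.7 30.5] 77.0 z [0.087 0.092]
grip 175 [240.9 224.6] med [0.5491 0.1498 0.0563] rect [549.7 148.9] [ 5.8 57.7] 78.0 z [0.042 0.066]
grip 131 [327. 297.] med [ 0.4681 -0.0872  0.0393] rect [469.  -86.3] [39.7 11.8] 80.2 z [0.033 0.043]
bluehi 490 [296.7 242.5] med [ 0.5063 -0.0043  0.0981] rect [512.3  -0.9] [37.  58.9] 77.5 z [0.089 0.101]
bluefix 449 [284.  259.1] med [0.4808 0.0054 0.0692] rect [494.1  17. ] [66.2 37. ] 71.7 z [0.056 0.08 ]
bluefix 268 [234.4 216.5] med [0.5491 0.166  0.0683] rect [552.2 165.8] [30.6 63.4] 77.6 z [0.065 0.07 ]
blue 1145 [267.4 273.8] med [0.4905 0.0216 0.0102] rect [484.7  72.6] [102.8 228.5] 5.1 z [0.003 0.023]
```

View pics/top_c.png

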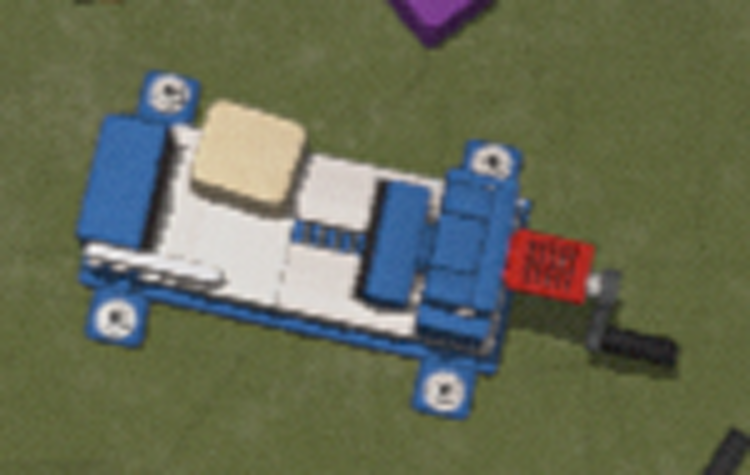

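View pics/scene_c.png

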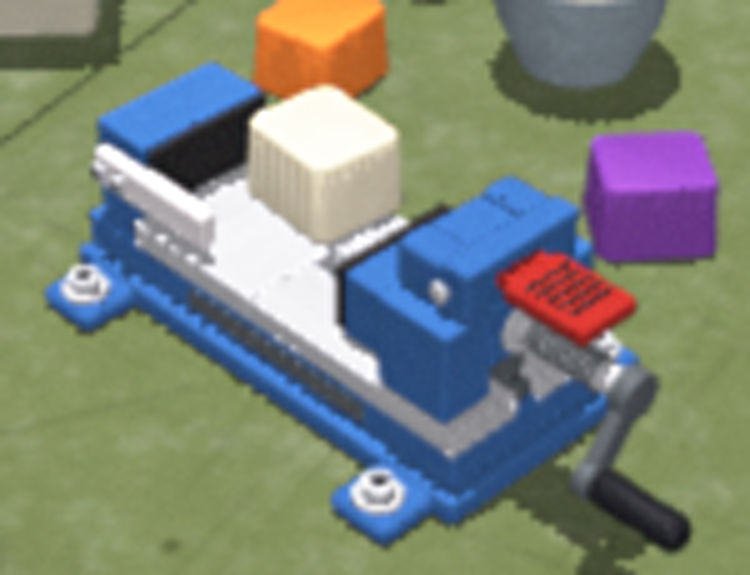

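Vise yaw is about 13.4° (y axis leans toward world +x) and its origin is near (0.530, 0.077). Block top, paddle top and saddle top heights match the given values. The block sits at x_v 27, y_v 35, and the screw is at about -0.9 rad. I'll align the tool with the vise and go over the block.

Emit:
send_rows([
  [[0,0,0,0,0,-0.0716,-1],[-0.0485,-0.031,0.01,0,0,0,-1],[-0.0485,-0.031,0.01,0,0,0,-1],[-0.0485,-0.031,0.01,0,0,0,-1],[-0.0485,-0.031,0.01,0,0,0,-1],[-0.0485,-0.031,0.01,0,0,0,-1],[-0.0485,-0.031,0.01,0,0,0,-1],[-0.0485,-0.031,0.01,0,0,0,-1],[-0.0485,-0.031,0.01,0,0,0,-1],[-0.0485,-0.031,0.01,0,0,0,-1],[-0.0485,-0.03,0.01,0,0,0,-1],[0,0,0,0,0,0,-1]],
], squeeze=40)

```text
time_s: 1.6
position: [0.5673, 0.1085, 0.1547]
tool_rot: [[-0.972, 0.236, -0.002], [0.236, 0.972, -0.0], [0.001, -0.001, -1.0]]
ft_force: [0.1, 1.2, -0.2]
grip_width: -0.0002
gripper_force: 0.0
```

Emit:
send_rows([
  [[0.002,0.003,0.025,0,0,0,-1],[0,0,0.02,0,0,0,-1],[0,0,0.006,0,0,0,-1],[0,0,0.002,0,0,0,-1],[0,0,0.001,0,0,0,-1],[0,0,0.001,0,0,0,-1],[0,0,0,0,0,0,-1]],
])

```text
time_s: 2.48
position: [0.5644, 0.1147, 0.1016]
tool_rot: [[-0.973, 0.232, 0.0], [0.232, 0.973, -0.0], [-0.0, 0.0, -1.0]]
ft_force: [0.1, -0.5, -0.2]
grip_width: 0.0
gripper_force: 0.0
```

Emit:
send_rows([
  [[0,0,0.001,0,0,0,-1],[0,0,0.001,0,0,0,-1],[0,0,0.001,0,0,0,-1],[0,0,0,0,0,0,-1]],
])

```text
time_s: 2.98
position: [0.5644, 0.1148, 0.0991]
tool_rot: [[-0.973, 0.232, 0.001], [0.232, 0.973, -0.0], [-0.001, 0.0, -1.0]]
ft_force: [-2.1, 0.1, 6.0]
grip_width: -0.0001
gripper_force: 3.4
```

Emit:
send_rows([
  [[0,0,0.0004,0,0,0,-1],[0.002,0,0,0,0,0,-1],[0.003,0.0005,0,0,0,0,-1],[0.003,0.0005,0,0,0,0,-1],[0.003,0.0005,0,0,0,0,-1],[0.003,0.0005,0,0,0,0,-1],[0.003,0.0005,0,0,0,0,-1],[0.003,0.0005,0,0,0,0,-1]],
])

```text
time_s: 3.98
position: [0.5469, 0.1221, 0.0991]
tool_rot: [[-0.973, 0.232, 0.004], [0.232, 0.973, -0.0], [-0.004, 0.001, -1.0]]
ft_force: [2.3, -0.2, 6.1]
grip_width: 0.0002
gripper_force: 3.1
```

Emit:
send_rows([
  [[0.003,0.0005,0,0,0,0,-1],[0.003,0.0005,0,0,0,0,-1],[0.003,0.0005,0,0,0,0,-1],[0.002,0,0,0,0,0,-1],[0.002,0,0,0,0,0,-1]],
])

```text
time_s: 4.6
position: [0.5347, 0.1266, 0.0991]
tool_rot: [[-0.973, 0.232, 0.004], [0.232, 0.973, -0.0], [-0.004, 0.001, -1.0]]
ft_force: [1.8, -0.8, 6.4]
grip_width: -0.0001
gripper_force: 3.1
```

```bash
python3 - <<'E'
from h import *
st();d=grab('top');P=cloud(d);im=d['image'];hsv=cv2.cvtColor(im,cv2.COLOR_RGB2HSV).astype(int)
d=grab('scene');save(d,'scene2.png');c=cv2.resize(d['image'][195:310,200:350],None,fx=5,fy=5,interpolation=cv2.INTER_CUBIC);cv2.imwrite('pics/s2c.png',c[:,:,::-1])
E
```

```text
{'time_s': 4.6, 'q': [0.9827, 31.0761, 87.5654, -0.016, 61.1098, -75.5854], 'position': [0.5347, 0.1266, 0.0991], 'tool_rot': [[-0.9727, 0.2322, 0.0043], [0.2322, 0.9727, -0.0002], [-0.0043, 0.0008, -1.0]], 'ft_force': [1.8186, -0.8355, 6.4448], 'wrist_torque': [-0.1383, -0.4188, 0.0023], 'grip_width': -0.0001, 'gripper_force': 3.1335}
```

View pics/s2c.png

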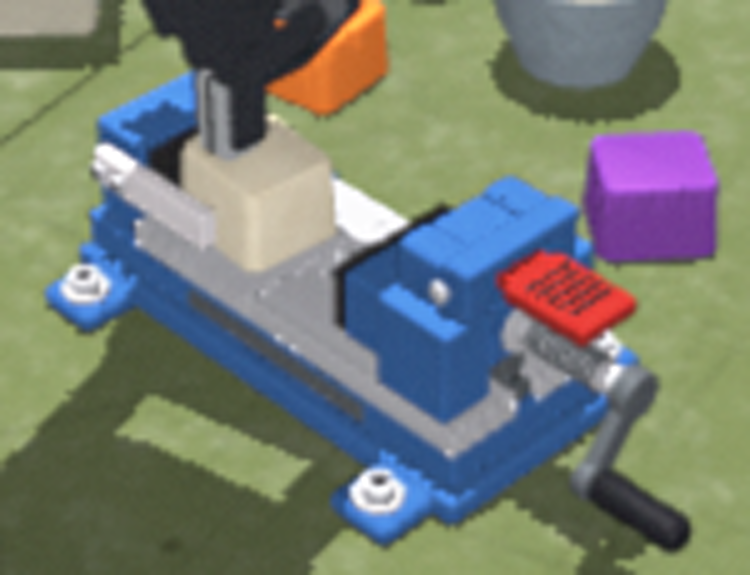

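The block (about (260,195) in the crop) followed the tool and is now close to the stop, slightly skewed. I'll continue in small steps.

Emit:
send_rows([
  [[0.0015,0,0,0,0,0,-1],[0.0015,0,0,0,0,0,-1],[0.001,0,0,0,0,0,-1],[0.001,0,0,0,0,0,-1]],
])

```text
time_s: 5.2
position: [0.5305, 0.1278, 0.0993]
tool_rot: [[-0.973, 0.232, 0.006], [0.232, 0.973, -0.0], [-0.006, 0.001, -1.0]]
ft_force: [5.2, -0.1, 6.7]
grip_width: -0.0
gripper_force: 3.4
```

Emit:
send_rows([
  [[0.001,0,0,0,0,0,-1],[0.001,0,0,0,0,0,-1],[0.001,0,0,0,0,0,-1]],
])

```text
time_s: 5.58
position: [0.5273, 0.1286, 0.0993]
tool_rot: [[-0.973, 0.232, 0.006], [0.232, 0.973, 0.0], [-0.005, 0.001, -1.0]]
ft_force: [4.8, -0.4, 8.0]
grip_width: -0.0
gripper_force: 4.0
```

Emit:
send_rows([
  [[0.001,0,0,0,0,0,-1],[0.001,0,0,0,0,0,-1],[0,0,-0.02,0,0,0,-1],[0,-0.0,-0.03,0,0,0,-1],[0,-0.05,-0.01,0,0,0,-1],[0,-0.05,0,0,0,0,-1],[0,-0.05,0,0,0,0,-1],[0,0,0,0,0,0,-1]],
])

```text
time_s: 6.58
position: [0.488, -0.0192, 0.1578]
tool_rot: [[-0.972, 0.236, -0.001], [0.236, 0.972, -0.0], [0.001, -0.0, -1.0]]
ft_force: [0.2, -0.0, -0.4]
grip_width: -0.0
gripper_force: 0.0
```

```bash
cat > blk.py <<'E'
from h import *
O=np.array([.53035,.0773]);yv=np.array([.2317,.9728]);xv=np.array([.9728,-.2317])
st();d=grab('top');P=cloud(d);im=d['image'];hsv=cv2.cvtColor(im,cv2.COLOR_RGB2HSV).astype(int)
H,S,V=hsv[...,0],hsv[...,1],hsv[...,2];h=P[...,2]
roi=np.zeros(h.shape,bool);roi[180:275,225:375]=1
for k,m in {'block':(H>10)&(H<30)&(S>25)&(S<140)&(V>90)&(h>.066)&(h<.085),'red':((H<8)|(H>172))&(S>150)&(h>.05)&(h<.12),'saddle':(H>100)&(H<125)&(S>140)&(h>.085)&(h<.115),'fixjaw+jaw':(H>100)&(H<125)&(S>140)&(h>.055)&(h<.082)}.items():
    c,lab,s,cen=cv2.connectedComponentsWithStats((m&roi).astype(np.uint8))
    for i in np.argsort(-s[1:,4])[:2]+1:
        if s[i,4]<40: continue
        p=P[lab==i];q=(p[:,:2]-O);q=np.c_[q@xv,q@yv]*1000;r=cv2.minAreaRect(q.astype(np.float32))
        print(k,s[i,4],'vise',np.round(r[0],1),np.round(r[1],1),round(r[2],1),'med',np.median(q,0).round(1),np.median(p[:,2]).round(4),'world',np.median(p,0).round(4))
E
python3 blk.py
```

```text
{'time_s': 6.575, 'q': [-16.1605, 21.6097, 92.8857, -0.0181, 65.5606, -92.4949], 'position': [0.488, -0.0192, 0.1578], 'tool_rot': [[-0.9717, 0.2361, -0.001], [0.2361, 0.9717, -0.0], [0.001, -0.0002, -1.0]], 'ft_force': [0.2431, -0.043, -0.4039], 'wrist_torque': [0.0008, -0.0352, 0.044], 'grip_width': -0.0, 'gripper_force': 0.0}
block 349 vise [-6.8 39.6] [49.2 43.7] 87.9 med [-7.3 39.3] 0.0737 world [0.5324 0.1176 0.0737]
fixjaw+jaw 306 vise [ 0.5 92.2] [63.5 30.7] 0.4 med [ 0.4 92. ] 0.0698 world [0.5514 0.1666 0.0698]
```

Emit:
send_rows([
  [[-0.018,-0.0155,0,0,0,0,-1],[0,0,0.015,0,0,0,-1],[0,0,0.015,0,0,0,-1],[0,0,0.006,0,0,0,-1],[0,0,0.002,0,0,0,-1],[0,0,0.002,0,0,0,-1],[0,0,0.002,0,0,0,-1],[0,0,0,0,0,0,-1]],
])

```text
time_s: 7.62
position: [0.5029, -0.036, 0.1165]
tool_rot: [[-0.973, 0.232, 0.001], [0.232, 0.973, -0.0], [-0.001, 0.0, -1.0]]
ft_force: [-1.7, 1.1, 6.7]
grip_width: -0.0001
gripper_force: 3.1
```

Emit:
send_rows([
  [[0,0,0.001,0,0,0,-1],[0,0,0.001,0,0,0,-1],[0,0,0.001,0,0,0,-1],[0,0,0,0,0,0,-1]],
])

```text
time_s: 8.12
position: [0.5029, -0.0362, 0.1138]
tool_rot: [[-0.973, 0.232, 0.001], [0.232, 0.973, -0.001], [-0.001, -0.0, -1.0]]
ft_force: [-2.0, 0.1, 8.2]
grip_width: -0.0006
gripper_force: 4.1
```

Emit:
send_rows([
  [[0,0,0.001,0,0,0,-1],[0,0,0.001,0,0,0,-1],[0,0,0,0,0,0,-1]],
])

```text
time_s: 8.5
position: [0.5029, -0.0362, 0.1119]
tool_rot: [[-0.973, 0.232, 0.001], [0.232, 0.973, -0.001], [-0.002, -0.0, -1.0]]
ft_force: [-2.0, -0.9, 9.1]
grip_width: -0.0002
gripper_force: 4.6
```

Emit:
send_rows([
  [[0,0,0.001,0,0,0,-1],[0,0,0.0005,0,0,0,-1],[0,0,0,0,0,0,-1]],
])

```text
time_s: 8.88
position: [0.5029, -0.0362, 0.1106]
tool_rot: [[-0.973, 0.232, 0.002], [0.232, 0.973, -0.001], [-0.002, -0.0, -1.0]]
ft_force: [-1.6, -0.1, 9.8]
grip_width: 0.0
gripper_force: 5.0
```

Emit:
send_rows([
  [[0,0,0.001,0,0,0,-1],[0,0.002,0,0,0,0,-1],[0,0.004,0,0,0,0,-1],[0,0.004,0,0,0,0,-1],[0,0.004,0,0,0,0,-1]],
])

```text
time_s: 9.5
position: [0.5062, -0.0227, 0.11]
tool_rot: [[-0.973, 0.232, 0.002], [0.232, 0.973, -0.001], [-0.002, -0.001, -1.0]]
ft_force: [-4.7, -0.6, 14.5]
grip_width: -0.0
gripper_force: 7.4
```

Emit:
send_rows([
  [[0,0.004,0,0,0,0,-1],[0,0.004,0,0,0,0,-1],[0,0.004,0,0,0,0,-1],[0,0.004,0,0,0,0,-1],[0,0.004,0,0,0,0,-1],[0,0.004,0,0,0,0,-1],[0,0.002,0,0,0,0,-1]],
])

```text
time_s: 10.38
position: [0.5124, 0.0028, 0.11]
tool_rot: [[-0.973, 0.232, 0.002], [0.232, 0.973, -0.001], [-0.002, -0.0, -1.0]]
ft_force: [-4.0, -1.5, 14.1]
grip_width: 0.0003
gripper_force: 7.2
```

```bash
python3 - <<'E'
from h import *
d=grab('scene');c=cv2.resize(d['image'][195:310,200:350],None,fx=5,fy=5,interpolation=cv2.INTER_CUBIC);cv2.imwrite('pics/s3c.png',c[:,:,::-1])
E
```

```text
(no output)
```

View pics/s3c.png

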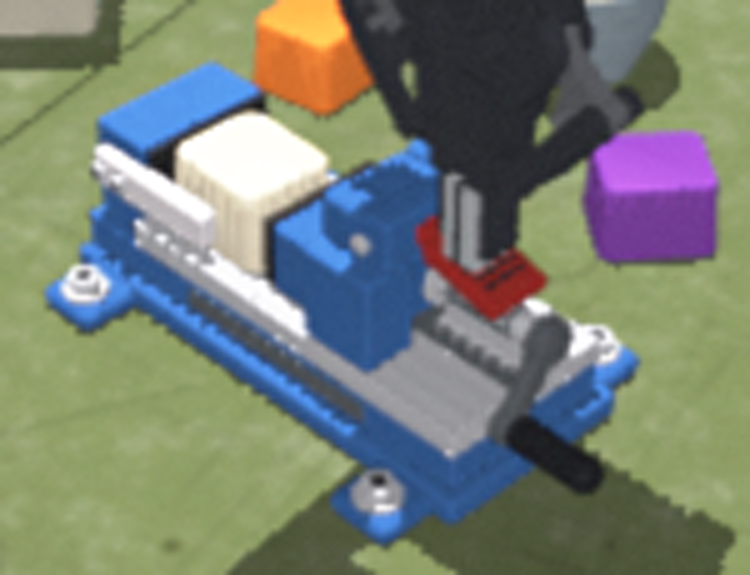

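The saddle follows the pressed lever, and the jaw front at about (275,240) in the crop is just short of the block. I'll continue more slowly.

Emit:
send_rows([
  [[0,0.003,0,0,0,0,-1],[0,0.003,0,0,0,0,-1],[0,0.002,0,0,0,0,-1],[0,0.002,0,0,0,0,-1]],
])

```text
time_s: 10.92
position: [0.5147, 0.0123, 0.1101]
tool_rot: [[-0.973, 0.232, 0.002], [0.232, 0.973, -0.001], [-0.002, -0.001, -1.0]]
ft_force: [-4.4, -1.7, 14.6]
grip_width: 0.0001
gripper_force: 7.2
```

Emit:
send_rows([
  [[0,0.001,0,0,0,0,-1],[0,0.001,0,0,0,0,-1]],
])

```text
time_s: 11.18
position: [0.5151, 0.0139, 0.11]
tool_rot: [[-0.973, 0.232, 0.002], [0.232, 0.973, -0.002], [-0.002, -0.001, -1.0]]
ft_force: [-4.9, -5.1, 14.4]
grip_width: -0.0
gripper_force: 7.7
```

Emit:
send_rows([
  [[0,0.001,0,0,0,0,-1],[0,0.001,0,0,0,0,-1]],
])

```text
time_s: 11.42
position: [0.5153, 0.0149, 0.11]
tool_rot: [[-0.973, 0.232, 0.001], [0.232, 0.973, -0.004], [-0.002, -0.003, -1.0]]
ft_force: [-7.7, -10.9, 14.8]
grip_width: 0.0003
gripper_force: 8.7
```

Emit:
send_rows([
  [[0,0.001,0,0,0,0,-1],[0,0.001,0,0,0,0,-1]],
])

```text
time_s: 11.68
position: [0.5156, 0.0159, 0.11]
tool_rot: [[-0.973, 0.231, 0.0], [0.231, 0.973, -0.006], [-0.002, -0.005, -1.0]]
ft_force: [-8.2, -17.3, 14.8]
grip_width: -0.0003
gripper_force: 9.7
```

```bash
python3 blk.py
```

```text
{'time_s': 11.675, 'q': [-11.2565, 27.5963, 92.1684, -0.3638, 60.1475, -87.6941], 'position': [0.5156, 0.0159, 0.11], 'tool_rot': [[-0.9729, 0.2314, 0.0004], [0.2314, 0.9728, -0.0057], [-0.0017, -0.0054, -1.0]], 'ft_force': [-8.2494, -17.2946, 14.8329], 'wrist_torque': [-2.9646, 1.5547, 0.0419], 'grip_width': -0.0003, 'gripper_force': 9.7276}
block 350 vise [-7.  47.1] [51.2 43.1] 88.1 med [-7.9 46. ] 0.0738 world [0.5336 0.1246 0.0738]
fixjaw+jaw 308 vise [ 0.9 91.5] [31.1 64.1] 89.4 med [ 0.2 91.9] 0.07 world [0.5516 0.1666 0.07  ]
fixjaw+jaw 45 vise [-6.  13.6] [45.9  5.7] 1.2 med [-8.2 13.2] 0.0695 world [0.5252 0.0912 0.0695]
```

Emit:
send_rows([
  [[0,-0.001,0,0,0,0,-1],[0,-0.001,-0.004,0,0,0,-1],[0,0,-0.006,0,0,0,-1],[0,0,-0.03,0,0,0,-1],[0,-0.05,-0.05,0,0,0.188,-0.2],[0.03,-0.05,-0.04,0,0,0.188,-0.2],[0,0,0,0,0,0.188,-0.2],[0,0,0,0,0,0.188,-0.2]],
])

```text
time_s: 12.72
position: [0.4624, -0.0561, 0.2287]
tool_rot: [[-0.548, 0.837, 0.001], [0.837, 0.548, -0.0], [-0.001, 0.001, -1.0]]
ft_force: [-0.2, 0.2, -0.3]
grip_width: 0.0346
gripper_force: 0.0
```

```bash
cat >> blk.py <<'E'
for n in('top','scene'):
    d=grab(n);P=cloud(d);h=P[...,2];V=d['image'].max(-1)
    q=P[...,:2]-O;qx=q@xv;qy=q@yv
    m=(V<60)&(h>.02)&(h<.14)&(qy<-.09)&(qy>-.2)&(abs(qx)<.07)
    c,lab,s,cen=cv2.connectedComponentsWithStats(m.astype(np.uint8))
    for i in range(1,c):
        if s[i,4]>25:
            p=P[lab==i];r=cv2.minAreaRect(np.c_[qx[lab==i],qy[lab==i]].astype(np.float32)*1000);print('grip',n,s[i,4],np.round(r[0],1),np.round(r[1],1),np.median(p,0).round(4),np.percentile(p[:,2],[5,50,95]).round(4))
    if n=='scene': save(d,'scene4.png');c=cv2.resize(d['image'][195:310,200:350],None,fx=5,fy=5,interpolation=cv2.INTER_CUBIC);cv2.imwrite('pics/s4c.png',c[:,:,::-1])
E
python3 blk.py
```

```text
{'time_s': 12.725, 'q': [-21.5425, 14.7811, 89.844, 0.0224, 75.3005, -54.7537], 'position': [0.4624, -0.0561, 0.2287], 'tool_rot': [[-0.5476, 0.8367, 0.0013], [0.8367, 0.5476, -0.0001], [-0.0008, 0.0011, -1.0]], 'ft_force': [-0.1877, 0.2115, -0.271], 'wrist_torque': [0.0279, -0.0675, -0.056], 'grip_width': 0.0346, 'gripper_force': 0.0}
block 350 vise [-7.2 47. ] [51.1 43.6] 88.1 med [-7.9 46.1] 0.0736 world [0.5332 0.1239 0.0736]
red 179 vise [ -0.4 -67.8] [28.5 38.8] 0.2 med [ -1.1 -67.8] 0.0877 world [0.5134 0.0118 0.0877]
saddle 339 vise [ -0.3 -29.2] [61.6 33.2] 0.1 med [ -1.1 -29.3] 0.0996 world [0.5222 0.0485 0.0996]
fixjaw+jaw 308 vise [ 0.6 91.8] [31.9 63. ] 89.5 med [ 0.4 91.6] 0.0698 world [0.5521 0.1666 0.0698]
fixjaw+jaw 215 vise [-1.3  1.3] [26.8 57.5] 87.4 med [-2.4  3.3] 0.0695 world [0.5279 0.0811 0.0695]
grip top 41 [ -21.2 -133.9] [12.7 17.6] [ 0.4789 -0.049   0.042 ] [0.0366 0.042  0.0463]
grip scene 117 [ -21.2 -123.7] [11.7 38.2] [ 0.4791 -0.0427  0.0399] [0.0346 0.0399 0.0432]
```

View pics/s4c.png

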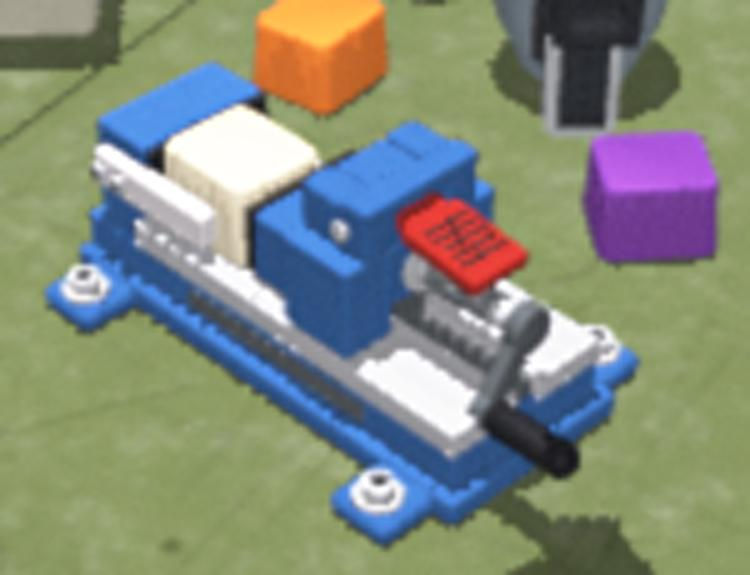

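The block is against the fixed jaw, the moving jaw touches it, and the lever is up at about 0.13 rad (half-nut on a crest). The grip is at about (530,440) in the crop, vise (-21, -121, z 38). Next I'll orient the tool for the grip, tilted outward.

Emit:
send_rows([
  [[0,0,0,0,0,0.061,-0.2],[0.0176,0.0137,0.03,0,0,0,-0.2],[0,0,0.04,0,0,0,-0.2],[0,0,0.045,0,0.15,0,-0.2],[0,0,0,0,0.15,0,-0.2],[0,0,0,0,0,0,-0.2]],
])

```text
time_s: 13.62
position: [0.4664, -0.0349, 0.1121]
tool_rot: [[-0.481, 0.864, -0.148], [0.826, 0.503, 0.255], [0.295, 0.0, -0.955]]
ft_force: [0.1, 0.2, 0.2]
grip_width: 0.0345
gripper_force: 0.0
```

```bash
python3 - <<'E'
from h import *
st();d=grab('wrist');save(d,'w1.png')
O=np.array([.53035,.0773]);yv=np.array([.2317,.9728]);xv=np.array([.9728,-.2317])
P=cloud(d);h=P[...,2];q=P[...,:2]-O;qx=q@xv;qy=q@yv
m=(d['image'].max(-1)<60)&(h>.02)&(h<.07)&(qy<-.08)&(qy>-.17)&(abs(qx)<.06)
p=np.c_[qx[m],qy[m],h[m]]*1000;print(m.sum(),np.percentile(p,[5,50,95],0).round(1))
E
```

```text
{'time_s': 13.625, 'q': [-23.9927, 27.7989, 93.6674, 10.431, 72.867, -58.5212], 'position': [0.4664, -0.0349, 0.1121], 'tool_rot': [[-0.4805, 0.8644, -0.1483], [0.8258, 0.5029, 0.2554], [0.2953, 0.0003, -0.9554]], 'ft_force': [0.1153, 0.174, 0.1912], 'wrist_torque': [-0.1077, -0.0918, 0.0336], 'grip_width': 0.0345, 'gripper_force': 0.0}
1318 [[ -24.4 -139.6   38.8]
 [ -19.7 -125.7   43.1]
 [ -12.3 -109.    45. ]]
```

View pics/w1.png

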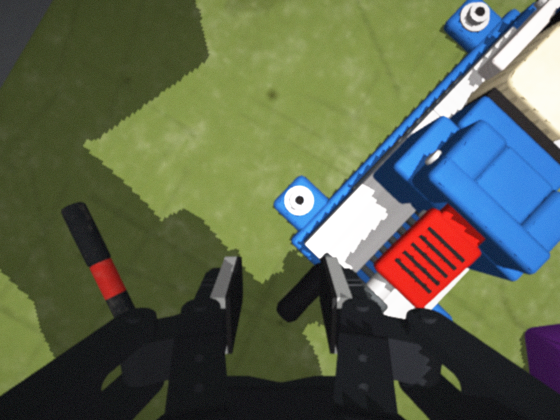

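My previous turn was about 43° short: the fingers straddle the grip at (305,290) the wrong way in the wrist view. I'll rotate about the vertical in place.

Emit:
send_rows([
  [[0,0,0,-0.0532,0,0.172,-0.2],[0,0,0,-0.0532,0,0.172,-0.2],[0,0,0,-0.0532,0,0.172,-0.2],[0,0,0,-0.0532,0,0.172,-0.2],[-0.0037,0.0157,-0.0012,-0.012,0,0.039,-0.2],[0,0,0,0,0,0,-0.2]],
])

```text
time_s: 14.42
position: [0.4806, -0.0404, 0.1138]
tool_rot: [[0.22, 0.973, 0.071], [0.93, -0.231, 0.285], [0.293, 0.003, -0.956]]
ft_force: [0.3, 1.1, -0.3]
grip_width: 0.0341
gripper_force: 0.0
```

Emit:
send_rows([
  [[-0.009,0,0.026,0,0,0,-0.2],[-0.008,0,0.023,0,0,0,-0.2],[-0.0056,0,0.018,0,0,0,-0.2],[0,0,0,0,0,0,-0.2],[0,0,0,0,0,0,-0.9],[0,0,0,0,0,0,-0.9],[0,0,0,0,0,0,-0.9]],
], squeeze=25)

```text
time_s: 15.3
position: [0.4808, -0.0426, 0.0432]
tool_rot: [[0.222, 0.972, 0.071], [0.929, -0.233, 0.286], [0.295, 0.003, -0.955]]
ft_force: [4.1, 1.7, 5.4]
grip_width: 0.0136
gripper_force: 24.6
```

```bash
python3 - <<'E'
from h import *
st();d=grab('scene');c=cv2.resize(d['image'][195:310,200:350],None,fx=5,fy=5,interpolation=cv2.INTER_CUBIC);cv2.imwrite('pics/s5c.png',c[:,:,::-1])
E
```

```text
{'time_s': 15.3, 'q': [-27.5118, 32.0626, 102.6167, 21.5287, 51.4819, -28.4484], 'position': [0.4808, -0.0426, 0.0432], 'tool_rot': [[0.2222, 0.9724, 0.0715], [0.9292, -0.2334, 0.2865], [0.2953, 0.0028, -0.9554]], 'ft_force': [4.1289, 1.6969, 5.4379], 'wrist_torque': [0.3232, -0.6248, -0.1608], 'grip_width': 0.0136, 'gripper_force': 24.6136}
```

View pics/s5c.png

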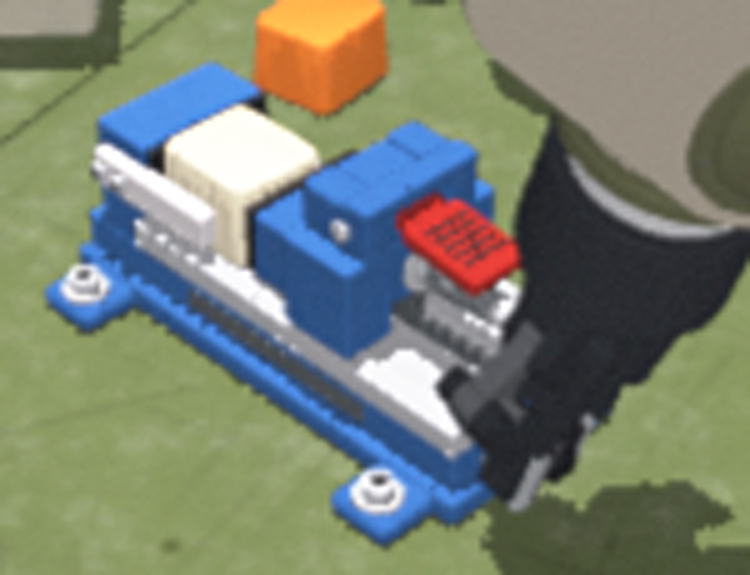

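```bash
cat > crank.py <<'E'
import sys
from h import *
# args: step n ; estimates theta from the measured TCP and prints tool-frame deltas round the circle (r=34)
O=np.array([.53035,.0773]);yv=np.array([.2317,.9728]);xv=np.array([.9728,-.2317])
s=telemetry.observe();p=np.array(s['position']);R=np.array(s['tool_rot']);f=np.array(s['ft_force'])
cx,cz=float(sys.argv[3])/1e3,float(sys.argv[4])/1e3
g=p+R[:,2]*.006;x=(g[:2]-O)@xv-cx;z=g[2]-cz
th=np.arctan2(z,-x);r=np.hypot(x,z);t=np.array([np.sin(th),np.cos(th)]);n=np.array([-np.cos(th),np.sin(th)])
F=np.array([f[:2]@xv,f[2]])
print('t',s['time_s'],'theta',th.round(3),'r',(r*1e3).round(2),'y',((g[:2]-O)@yv*1e3).round(1),'tangential',(-F@t).round(2),'radial out',(F@n).round(2),'Fy',(f[:2]@yv).round(1))
st_,N=float(sys.argv[1]),int(sys.argv[2]);rows=[]
for i in range(N):
    a,b=th+i*st_,th+(i+1)*st_
    dx=-.034*(np.cos(b)-np.cos(a));dz=.034*(np.sin(b)-np.sin(a))
    d=R.T@np.r_[xv*dx,dz];rows.append([*d.round(4),0,0,0,-.9])
print([[float(v) for v in r] for r in rows])
E
python3 crank.py 0.12 8 -0.7 64
```

```text
t 15.35 theta -0.931 r 33.09 y -126.4 tangential -0.66 radial out -8.23 Fy 2.2
[[0.0008, -0.0031, -0.0025, 0.0, 0.0, 0.0, -0.9], [0.0009, -0.0028, -0.0029, 0.0, 0.0, 0.0, -0.9], [0.001, -0.0024, -0.0032, 0.0, 0.0, 0.0, -0.9], [0.001, -0.002, -0.0034, 0.0, 0.0, 0.0, -0.9], [0.0011, -0.0015, -0.0036, 0.0, 0.0, 0.0, -0.9], [0.0012, -0.0011, -0.0038, 0.0, 0.0, 0.0, -0.9], [0.0012, -0.0006, -0.0039, 0.0, 0.0, 0.0, -0.9], [0.0012, -0.0001, -0.0039, 0.0, 0.0, 0.0, -0.9]]
```

Emit:
send_rows([
  [[0.001,-0.0026,-0.0031,0,0,0,-0.9],[0.0009,-0.0028,-0.0029,0,0,0,-0.9],[0.001,-0.0024,-0.0032,0,0,0,-0.9],[0.001,-0.002,-0.0034,0,0,0,-0.9],[0.0011,-0.0015,-0.0036,0,0,0,-0.9]],
])

```text
time_s: 15.98
position: [0.4703, -0.041, 0.0598]
tool_rot: [[0.223, 0.972, 0.073], [0.93, -0.234, 0.285], [0.294, 0.004, -0.956]]
ft_force: [8.3, -2.9, -1.7]
grip_width: 0.0133
gripper_force: 24.4
```

```bash
python3 crank.py 0.15 10 -0.7 64
```

```text
t 15.975 theta -0.317 r 31.85 y -127.2 tangential 4.34 radial out -7.83 Fy -0.9
[[0.0015, -0.0012, -0.0047, 0.0, 0.0, 0.0, -0.9], [0.0015, -0.0004, -0.0049, 0.0, 0.0, 0.0, -0.9], [0.0015, 0.0003, -0.0049, 0.0, 0.0, 0.0, -0.9], [0.0015, 0.0011, -0.0048, 0.0, 0.0, 0.0, -0.9], [0.0014, 0.0018, -0.0046, 0.0, 0.0, 0.0, -0.9], [0.0013, 0.0025, -0.0042, 0.0, 0.0, 0.0, -0.9], [0.0012, 0.0031, -0.0038, 0.0, 0.0, 0.0, -0.9], [0.001, 0.0037, -0.0033, 0.0, 0.0, 0.0, -0.9], [0.0009, 0.0042, -0.0028, 0.0, 0.0, 0.0, -0.9], [0.0007, 0.0046, -0.0022, 0.0, 0.0, 0.0, -0.9]]
```

Emit:
send_rows([
  [[0.0015,-0.0003,-0.0047,0,0,0,-0.9],[0.0015,0,-0.0049,0,0,0,-0.9],[0.0015,0.0004,-0.0049,0,0,0,-0.9],[0.0015,0.0011,-0.0048,0,0,0,-0.9],[0.0014,0.0018,-0.0046,0,0,0,-0.9]],
])

```text
time_s: 16.6
position: [0.4724, -0.0411, 0.0843]
tool_rot: [[0.223, 0.972, 0.07], [0.929, -0.234, 0.286], [0.295, 0.001, -0.956]]
ft_force: [7.9, 0.6, -8.1]
grip_width: 0.0134
gripper_force: 24.4
```

```bash
python3 crank.py 0.15 10 1 64
```

```text
t 16.6 theta 0.452 r 33.23 y -126.8 tangential 3.97 radial out -10.27 Fy 2.4
[[0.0013, 0.0026, -0.0042, 0.0, 0.0, 0.0, -0.9], [0.0012, 0.0032, -0.0038, 0.0, 0.0, 0.0, -0.9], [0.001, 0.0038, -0.0033, 0.0, 0.0, 0.0, -0.9], [0.0008, 0.0042, -0.0027, 0.0, 0.0, 0.0, -0.9], [0.0007, 0.0046, -0.0021, 0.0, 0.0, 0.0, -0.9], [0.0004, 0.0049, -0.0014, 0.0, 0.0, 0.0, -0.9], [0.0002, 0.005, -0.0007, 0.0, 0.0, 0.0, -0.9], [-0.0, 0.0051, 0.0, 0.0, 0.0, 0.0, -0.9], [-0.0002, 0.005, 0.0008, 0.0, 0.0, 0.0, -0.9], [-0.0004, 0.0049, 0.0015, 0.0, 0.0, 0.0, -0.9]]
```

Emit:
send_rows([
  [[0.0012,0.0036,-0.0037,0,0,0,-0.9],[0.0011,0.0033,-0.0036,0,0,0,-0.9],[0.001,0.0038,-0.0032,0,0,0,-0.9],[0.0008,0.0042,-0.0026,0,0,0,-0.9],[0.0006,0.0046,-0.002,0,0,0,-0.9],[0.0004,0.0049,-0.0012,0,0,0,-0.9]],
])

```text
time_s: 17.35
position: [0.4956, -0.0459, 0.102]
tool_rot: [[0.222, 0.973, 0.068], [0.929, -0.233, 0.288], [0.296, -0.0, -0.955]]
ft_force: [-4.6, -0.4, 5.2]
grip_width: 0.0135
gripper_force: 25.5
```

```bash
python3 crank.py 0.15 10 1 64
```

```text
t 17.35 theta 1.381 r 32.85 y -126.2 tangential 3.32 radial out 5.89 Fy -1.4
[[0.0002, 0.0051, -0.0006, 0.0, 0.0, 0.0, -0.9], [-0.0, 0.0051, 0.0002, 0.0, 0.0, 0.0, -0.9], [-0.0003, 0.005, 0.0009, 0.0, 0.0, 0.0, -0.9], [-0.0005, 0.0048, 0.0016, 0.0, 0.0, 0.0, -0.9], [-0.0007, 0.0045, 0.0023, 0.0, 0.0, 0.0, -0.9], [-0.0009, 0.0041, 0.0029, 0.0, 0.0, 0.0, -0.9], [-0.0011, 0.0036, 0.0034, 0.0, 0.0, 0.0, -0.9], [-0.0012, 0.003, 0.0039, 0.0, 0.0, 0.0, -0.9], [-0.0013, 0.0024, 0.0043, 0.0, 0.0, 0.0, -0.9], [-0.0014, 0.0017, 0.0046, 0.0, 0.0, 0.0, -0.9]]
```

Emit:
send_rows([
  [[0.0003,0.005,-0.001,0,0,0,-0.9],[0,0.0051,0.0002,0,0,0,-0.9],[-0.0003,0.005,0.0009,0,0,0,-0.9],[-0.0005,0.0048,0.0016,0,0,0,-0.9],[-0.0007,0.0045,0.0023,0,0,0,-0.9]],
])

```text
time_s: 17.98
position: [0.5204, -0.0518, 0.0976]
tool_rot: [[0.223, 0.972, 0.071], [0.929, -0.234, 0.288], [0.296, 0.002, -0.955]]
ft_force: [-0.1, 3.5, 5.0]
grip_width: 0.0133
gripper_force: 25.4
```

```bash
python3 crank.py 0.12 10 1 63.5
```

```text
t 17.975 theta 2.168 r 34.31 y -126.1 tangential 3.58 radial out 3.64 Fy 3.4
[[-0.0007, 0.0032, 0.0024, 0.0, 0.0, 0.0, -0.9], [-0.0008, 0.0029, 0.0027, 0.0, 0.0, 0.0, -0.9], [-0.0009, 0.0025, 0.003, 0.0, 0.0, 0.0, -0.9], [-0.001, 0.0021, 0.0033, 0.0, 0.0, 0.0, -0.9], [-0.0011, 0.0017, 0.0035, 0.0, 0.0, 0.0, -0.9], [-0.0011, 0.0013, 0.0037, 0.0, 0.0, 0.0, -0.9], [-0.0012, 0.0008, 0.0038, 0.0, 0.0, 0.0, -0.9], [-0.0012, 0.0003, 0.0039, 0.0, 0.0, 0.0, -0.9], [-0.0012, -0.0002, 0.0039, 0.0, 0.0, 0.0, -0.9], [-0.0012, -0.0007, 0.0038, 0.0, 0.0, 0.0, -0.9]]
```

Emit:
send_rows([
  [[-0.0007,0.0032,0.0022,0,0,0,-0.9],[-0.0008,0.0029,0.0027,0,0,0,-0.9],[-0.0009,0.0025,0.003,0,0,0,-0.9],[-0.001,0.0021,0.0033,0,0,0,-0.9],[-0.0011,0.0017,0.0035,0,0,0,-0.9]],
])

```text
time_s: 18.6
position: [0.5331, -0.0543, 0.0823]
tool_rot: [[0.223, 0.972, 0.073], [0.929, -0.234, 0.288], [0.297, 0.003, -0.955]]
ft_force: [4.7, 7.5, 5.4]
grip_width: 0.0133
gripper_force: 25.3
```

```bash
python3 crank.py 0.12 10 1 63.5; python3 blk.py | grep -E "red|saddle|jaw"
```

```text
t 18.6 theta 2.754 r 34.75 y -125.6 tangential 3.9 radial out 4.63 Fy 8.3
[[-0.0011, 0.0013, 0.0037, 0.0, 0.0, 0.0, -0.9], [-0.0012, 0.0008, 0.0038, 0.0, 0.0, 0.0, -0.9], [-0.0012, 0.0003, 0.0039, 0.0, 0.0, 0.0, -0.9], [-0.0012, -0.0001, 0.0039, 0.0, 0.0, 0.0, -0.9], [-0.0012, -0.0006, 0.0038, 0.0, 0.0, 0.0, -0.9], [-0.0012, -0.0011, 0.0037, 0.0, 0.0, 0.0, -0.9], [-0.0011, -0.0016, 0.0036, 0.0, 0.0, 0.0, -0.9], [-0.0011, -0.002, 0.0034, 0.0, 0.0, 0.0, -0.9], [-0.001, -0.0024, 0.0031, 0.0, 0.0, 0.0, -0.9], [-0.0009, -0.0028, 0.0028, 0.0, 0.0, 0.0, -0.9]]
red 182 vise [ -1.1 -72.1] [40.2 28.4] 87.1 med [ -1.1 -71.7] 0.0921 world [0.5123 0.0075 0.0921]
saddle 326 vise [ -0.3 -33.6] [32.3 59.9] 89.5 med [ -1.  -33.4] 0.0998 world [0.5216 0.0451 0.0998]
fixjaw+jaw 302 vise [ 0.6 91.5] [30.7 63.2] 88.7 med [ 0.3 92.1] 0.0695 world [0.5517 0.1665 0.0695]
fixjaw+jaw 189 vise [1.1 3.7] [24.5 54. ] 87.3 med [0.5 4.3] 0.0695 world [0.5317 0.0812 0.0695]
```

The paddle is back at 92 mm and the saddle has moved back 4 mm, so the half-nut has dropped home. I'll keep tightening and watch the force.

Emit:
send_rows([
  [[-0.0001,0.0013,0.004,0,0,0,-0.9],[-0.001,0.0008,0.0038,0,0,0,-0.9],[-0.001,0.0003,0.0039,0,0,0,-0.9],[-0.001,-0.0001,0.0039,0,0,0,-0.9]],
])

```text
time_s: 19.25
position: [0.5357, -0.0542, 0.0662]
tool_rot: [[0.223, 0.972, 0.073], [0.929, -0.234, 0.286], [0.295, 0.004, -0.955]]
ft_force: [7.1, 1.4, 2.1]
grip_width: 0.0135
gripper_force: 25.3
```

```bash
python3 crank.py 0.1 10 1 63.5
```

```text
t 19.25 theta -3.055 r 34.84 y -124.9 tangential 2.7 radial out 6.39 Fy 3.0
[[-0.001, -0.0005, 0.0032, 0.0, 0.0, 0.0, -0.9], [-0.001, -0.0008, 0.0032, 0.0, 0.0, 0.0, -0.9], [-0.0009, -0.0011, 0.0031, 0.0, 0.0, 0.0, -0.9], [-0.0009, -0.0015, 0.0029, 0.0, 0.0, 0.0, -0.9], [-0.0009, -0.0018, 0.0028, 0.0, 0.0, 0.0, -0.9], [-0.0008, -0.002, 0.0026, 0.0, 0.0, 0.0, -0.9], [-0.0007, -0.0023, 0.0024, 0.0, 0.0, 0.0, -0.9], [-0.0007, -0.0025, 0.0022, 0.0, 0.0, 0.0, -0.9], [-0.0006, -0.0027, 0.0019, 0.0, 0.0, 0.0, -0.9], [-0.0005, -0.0029, 0.0016, 0.0, 0.0, 0.0, -0.9]]
```

Emit:
send_rows([
  [[-0.0007,0.0001,0.0033,0,0,0,-0.9],[-0.0008,-0.0007,0.0032,0,0,0,-0.9],[-0.0008,-0.0011,0.0031,0,0,0,-0.9],[-0.0008,-0.0015,0.0029,0,0,0,-0.9],[-0.0008,-0.0018,0.0028,0,0,0,-0.9]],
])

```text
time_s: 19.88
position: [0.5303, -0.0523, 0.0501]
tool_rot: [[0.223, 0.972, 0.071], [0.929, -0.234, 0.286], [0.295, 0.002, -0.956]]
ft_force: [6.5, -0.7, -0.3]
grip_width: 0.0131
gripper_force: 25.2
```

```bash
python3 crank.py 0.1 10 1 63.5
```

```text
t 19.875 theta -2.558 r 34.79 y -124.3 tangential 3.32 radial out 5.58 Fy 0.8
[[-0.0008, -0.002, 0.0026, 0.0, 0.0, 0.0, -0.9], [-0.0007, -0.0023, 0.0024, 0.0, 0.0, 0.0, -0.9], [-0.0007, -0.0025, 0.0022, 0.0, 0.0, 0.0, -0.9], [-0.0006, -0.0027, 0.0019, 0.0, 0.0, 0.0, -0.9], [-0.0005, -0.0029, 0.0017, 0.0, 0.0, 0.0, -0.9], [-0.0004, -0.0031, 0.0014, 0.0, 0.0, 0.0, -0.9], [-0.0003, -0.0032, 0.0011, 0.0, 0.0, 0.0, -0.9], [-0.0002, -0.0033, 0.0008, 0.0, 0.0, 0.0, -0.9], [-0.0001, -0.0034, 0.0004, 0.0, 0.0, 0.0, -0.9], [-0.0, -0.0034, 0.0001, 0.0, 0.0, 0.0, -0.9]]
```

Emit:
send_rows([
  [[-0.0006,-0.0017,0.0028,0,0,0,-0.9],[-0.0006,-0.0023,0.0025,0,0,0,-0.9],[-0.0006,-0.0025,0.0022,0,0,0,-0.9],[-0.0005,-0.0027,0.0019,0,0,0,-0.9],[-0.0004,-0.0029,0.0017,0,0,0,-0.9]],
])

```text
time_s: 20.5
position: [0.5178, -0.0485, 0.0386]
tool_rot: [[0.223, 0.972, 0.069], [0.929, -0.233, 0.287], [0.295, 0.0, -0.956]]
ft_force: [3.6, -2.8, -0.3]
grip_width: 0.0135
gripper_force: 25.2
```

```bash
python3 crank.py 0.1 12 1 63.5
```

```text
t 20.5 theta -2.05 r 34.55 y -123.5 tangential 3.55 radial out 2.15 Fy -1.9
[[-0.0004, -0.0031, 0.0013, 0.0, 0.0, 0.0, -0.9], [-0.0003, -0.0032, 0.001, 0.0, 0.0, 0.0, -0.9], [-0.0002, -0.0033, 0.0007, 0.0, 0.0, 0.0, -0.9], [-0.0001, -0.0034, 0.0004, 0.0, 0.0, 0.0, -0.9], [-0.0, -0.0034, 0.0001, 0.0, 0.0, 0.0, -0.9], [0.0001, -0.0034, -0.0002, 0.0, 0.0, 0.0, -0.9], [0.0002, -0.0033, -0.0006, 0.0, 0.0, 0.0, -0.9], [0.0003, -0.0033, -0.0009, 0.0, 0.0, 0.0, -0.9], [0.0004, -0.0032, -0.0012, 0.0, 0.0, 0.0, -0.9], [0.0004, -0.003, -0.0015, 0.0, 0.0, 0.0, -0.9], [0.0005, -0.0029, -0.0018, 0.0, 0.0, 0.0, -0.9], [0.0006, -0.0027, -0.002, 0.0, 0.0, 0.0, -0.9]]
```

Emit:
send_rows([
  [[-0.0003,-0.0031,0.0013,0,0,0,-0.9],[-0.0002,-0.0032,0.001,0,0,0,-0.9],[-0.0001,-0.0033,0.0007,0,0,0,-0.9],[0,-0.0034,0.0004,0,0,0,-0.9],[0.0001,-0.0034,0.0001,0,0,0,-0.9]],
])

```text
time_s: 21.12
position: [0.5018, -0.044, 0.0352]
tool_rot: [[0.223, 0.972, 0.069], [0.929, -0.233, 0.287], [0.295, 0.0, -0.955]]
ft_force: [3.7, -4.4, -1.3]
grip_width: 0.0135
gripper_force: 25.1
```

```bash
python3 crank.py 0.1 12 1 63.5
```

```text
t 21.125 theta -1.55 r 34.04 y -122.9 tangential 4.63 radial out 1.19 Fy -3.4
[[0.0001, -0.0034, -0.0002, 0.0, 0.0, 0.0, -0.9], [0.0002, -0.0033, -0.0006, 0.0, 0.0, 0.0, -0.9], [0.0003, -0.0033, -0.0009, 0.0, 0.0, 0.0, -0.9], [0.0004, -0.0032, -0.0012, 0.0, 0.0, 0.0, -0.9], [0.0005, -0.003, -0.0015, 0.0, 0.0, 0.0, -0.9], [0.0005, -0.0029, -0.0018, 0.0, 0.0, 0.0, -0.9], [0.0006, -0.0027, -0.002, 0.0, 0.0, 0.0, -0.9], [0.0007, -0.0024, -0.0023, 0.0, 0.0, 0.0, -0.9], [0.0008, -0.0022, -0.0025, 0.0, 0.0, 0.0, -0.9], [0.0008, -0.0019, -0.0027, 0.0, 0.0, 0.0, -0.9], [0.0009, -0.0016, -0.0029, 0.0, 0.0, 0.0, -0.9], [0.0009, -0.0013, -0.003, 0.0, 0.0, 0.0, -0.9]]
```

Emit:
send_rows([
  [[0.0001,-0.0034,-0.0002,0,0,0,-0.9],[0.0002,-0.0033,-0.0006,0,0,0,-0.9],[0.0003,-0.0033,-0.0009,0,0,0,-0.9]],
])

```text
time_s: 21.5
position: [0.492, -0.0414, 0.0372]
tool_rot: [[0.223, 0.972, 0.069], [0.929, -0.233, 0.287], [0.296, -0.0, -0.955]]
ft_force: [5.0, -3.0, -0.6]
grip_width: 0.0133
gripper_force: 25.1
```

```bash
python3 crank.py 0.08 8 1 63.5
```

```text
t 21.5 theta -1.247 r 33.79 y -122.5 tangential 5.48 radial out -1.22 Fy -1.8
[[0.0003, -0.0025, -0.0009, 0.0, 0.0, 0.0, -0.9], [0.0003, -0.0025, -0.0011, 0.0, 0.0, 0.0, -0.9], [0.0004, -0.0024, -0.0013, 0.0, 0.0, 0.0, -0.9], [0.0005, -0.0022, -0.0015, 0.0, 0.0, 0.0, -0.9], [0.0005, -0.0021, -0.0016, 0.0, 0.0, 0.0, -0.9], [0.0006, -0.002, -0.0018, 0.0, 0.0, 0.0, -0.9], [0.0006, -0.0018, -0.0019, 0.0, 0.0, 0.0, -0.9], [0.0006, -0.0016, -0.0021, 0.0, 0.0, 0.0, -0.9]]
```

Emit:
send_rows([
  [[0.0004,-0.0025,-0.0009,0,0,0,-0.9],[0.0004,-0.0025,-0.0011,0,0,0,-0.9],[0.0005,-0.0024,-0.0013,0,0,0,-0.9]],
])

```text
time_s: 21.88
position: [0.4851, -0.0394, 0.0408]
tool_rot: [[0.223, 0.972, 0.069], [0.929, -0.233, 0.287], [0.296, 0.0, -0.955]]
ft_force: [4.7, -2.8, -0.7]
grip_width: 0.0133
gripper_force: 25.1
```

```bash
python3 crank.py 0.08 8 1 63.5
```

```text
t 21.875 theta -1.007 r 33.59 y -122.3 tangential 4.79 radial out -2.17 Fy -1.7
[[0.0005, -0.0022, -0.0015, 0.0, 0.0, 0.0, -0.9], [0.0005, -0.0021, -0.0016, 0.0, 0.0, 0.0, -0.9], [0.0006, -0.002, -0.0018, 0.0, 0.0, 0.0, -0.9], [0.0006, -0.0018, -0.0019, 0.0, 0.0, 0.0, -0.9], [0.0006, -0.0016, -0.0021, 0.0, 0.0, 0.0, -0.9], [0.0007, -0.0015, -0.0022, 0.0, 0.0, 0.0, -0.9], [0.0007, -0.0013, -0.0023, 0.0, 0.0, 0.0, -0.9], [0.0007, -0.0011, -0.0024, 0.0, 0.0, 0.0, -0.9]]
```

Emit:
send_rows([
  [[0.0006,-0.0021,-0.0016,0,0,0,-0.9],[0.0006,-0.002,-0.0016,0,0,0,-0.9],[0.0007,-0.0019,-0.0018,0,0,0,-0.9],[0.0007,-0.0018,-0.0019,0,0,0,-0.9]],
])

```text
time_s: 22.38
position: [0.4776, -0.0372, 0.0481]
tool_rot: [[0.223, 0.972, 0.069], [0.929, -0.233, 0.287], [0.295, 0.0, -0.955]]
ft_force: [5.1, -2.7, -2.3]
grip_width: 0.0133
gripper_force: 25.0
```

```bash
python3 crank.py 0.07 6 1 63.5
```

```text
t 22.375 theta -0.687 r 33.33 y -121.9 tangential 5.3 radial out -2.91 Fy -1.4
[[0.0006, -0.0014, -0.0018, 0.0, 0.0, 0.0, -0.9], [0.0006, -0.0013, -0.0019, 0.0, 0.0, 0.0, -0.9], [0.0006, -0.0012, -0.002, 0.0, 0.0, 0.0, -0.9], [0.0006, -0.001, -0.0021, 0.0, 0.0, 0.0, -0.9], [0.0007, -0.0009, -0.0021, 0.0, 0.0, 0.0, -0.9], [0.0007, -0.0007, -0.0022, 0.0, 0.0, 0.0, -0.9]]
```

Emit:
send_rows([
  [[0.0007,-0.0013,-0.0018,0,0,0,-0.9],[0.0007,-0.0012,-0.0019,0,0,0,-0.9],[0.0007,-0.0011,-0.002,0,0,0,-0.9],[0.0007,-0.001,-0.002,0,0,0,-0.9]],
])

```text
time_s: 22.88
position: [0.4731, -0.0359, 0.0562]
tool_rot: [[0.223, 0.972, 0.069], [0.929, -0.233, 0.287], [0.295, -0.0, -0.955]]
ft_force: [5.0, -4.0, -3.2]
grip_width: 0.0132
gripper_force: 24.9
```

```bash
python3 crank.py 0.06 6 1 63.5
```

```text
t 22.875 theta -0.405 r 33.11 y -121.6 tangential 5.17 radial out -4.05 Fy -2.8
[[0.0006, -0.0007, -0.0018, 0.0, 0.0, 0.0, -0.9], [0.0006, -0.0006, -0.0019, 0.0, 0.0, 0.0, -0.9], [0.0006, -0.0005, -0.0019, 0.0, 0.0, 0.0, -0.9], [0.0006, -0.0004, -0.0019, 0.0, 0.0, 0.0, -0.9], [0.0006, -0.0003, -0.0019, 0.0, 0.0, 0.0, -0.9], [0.0006, -0.0002, -0.0019, 0.0, 0.0, 0.0, -0.9]]
```

Emit:
send_rows([
  [[0.0006,-0.0005,-0.0018,0,0,0,-0.9],[0.0006,-0.0004,-0.0019,0,0,0,-0.9],[0.0006,-0.0003,-0.0019,0,0,0,-0.9],[0.0006,-0.0003,-0.0019,0,0,0,-0.9]],
])

```text
time_s: 23.38
position: [0.4712, -0.0352, 0.0639]
tool_rot: [[0.223, 0.973, 0.067], [0.929, -0.233, 0.287], [0.295, -0.002, -0.955]]
ft_force: [0.7, -5.4, -6.1]
grip_width: 0.0134
gripper_force: 24.8
```

```bash
python3 crank.py 0.06 6 1 63.5
```

```text
t 23.375 theta -0.163 r 32.92 y -121.4 tangential 6.37 radial out -0.94 Fy -5.1
[[0.0006, -0.0003, -0.0019, 0.0, 0.0, 0.0, -0.9], [0.0006, -0.0002, -0.0019, 0.0, 0.0, 0.0, -0.9], [0.0006, -0.0, -0.0019, 0.0, 0.0, 0.0, -0.9], [0.0006, 0.0001, -0.0019, 0.0, 0.0, 0.0, -0.9], [0.0006, 0.0002, -0.0019, 0.0, 0.0, 0.0, -0.9], [0.0006, 0.0003, -0.0019, 0.0, 0.0, 0.0, -0.9]]
```

Emit:
send_rows([
  [[0.0004,-0.0002,-0.0014,0,0,0,-0.9],[0.0004,-0.0001,-0.0014,0,0,0,-0.9]],
])

```text
time_s: 23.62
position: [0.4709, -0.0351, 0.0669]
tool_rot: [[0.223, 0.973, 0.067], [0.929, -0.233, 0.288], [0.296, -0.001, -0.955]]
ft_force: [-0.4, -4.6, -6.8]
grip_width: 0.0134
gripper_force: 24.7
```

Emit:
send_rows([
  [[0.0004,0,-0.0014,0,0,0,-0.9],[0.0004,0,-0.0014,0,0,0,-0.9]],
])

```text
time_s: 23.88
position: [0.471, -0.0351, 0.0698]
tool_rot: [[0.223, 0.973, 0.067], [0.929, -0.233, 0.288], [0.296, -0.001, -0.955]]
ft_force: [-2.8, -4.1, -6.3]
grip_width: 0.0134
gripper_force: 24.7
```

```bash
python3 crank.py 0.05 4 1 63.5
```

```text
t 23.875 theta 0.019 r 32.74 y -121.3 tangential 6.33 radial out 1.6 Fy -4.6
[[0.0005, 0.0001, -0.0016, 0.0, 0.0, 0.0, -0.9], [0.0005, 0.0002, -0.0016, 0.0, 0.0, 0.0, -0.9], [0.0005, 0.0002, -0.0016, 0.0, 0.0, 0.0, -0.9], [0.0005, 0.0003, -0.0016, 0.0, 0.0, 0.0, -0.9]]
```

Emit:
send_rows([
  [[0.0004,0.0001,-0.0014,0,0,0,-0.9],[0.0004,0.0002,-0.0014,0,0,0,-0.9]],
])

```text
time_s: 24.12
position: [0.4712, -0.0351, 0.0728]
tool_rot: [[0.223, 0.973, 0.067], [0.929, -0.233, 0.288], [0.296, -0.002, -0.955]]
ft_force: [-3.1, -1.9, -6.0]
grip_width: 0.0133
gripper_force: 24.7
```

Emit:
send_rows([
  [[0.0004,0.0003,-0.0014,0,0,0,-0.9],[0.0004,0.0003,-0.0014,0,0,0,-0.9]],
])

```text
time_s: 24.38
position: [0.4717, -0.0352, 0.0757]
tool_rot: [[0.223, 0.973, 0.067], [0.929, -0.233, 0.288], [0.296, -0.002, -0.955]]
ft_force: [-4.4, -2.6, -5.9]
grip_width: 0.0137
gripper_force: 24.7
```

```bash
python3 crank.py 0.05 4 1 63.5
```

```text
t 24.375 theta 0.199 r 32.66 y -121.3 tangential 6.51 radial out 2.42 Fy -3.6
[[0.0005, 0.0004, -0.0016, 0.0, 0.0, 0.0, -0.9], [0.0005, 0.0005, -0.0016, 0.0, 0.0, 0.0, -0.9], [0.0005, 0.0005, -0.0015, 0.0, 0.0, 0.0, -0.9], [0.0005, 0.0006, -0.0015, 0.0, 0.0, 0.0, -0.9]]
```

Emit:
send_rows([
  [[0.0005,0.0002,-0.0016,0,0,0,-0.9],[0.0005,0.0004,-0.0016,0,0,0,-0.9]],
])

```text
time_s: 24.62
position: [0.4725, -0.0354, 0.0791]
tool_rot: [[0.223, 0.972, 0.068], [0.929, -0.233, 0.288], [0.296, -0.001, -0.955]]
ft_force: [-3.9, -1.3, -6.6]
grip_width: 0.0134
gripper_force: 24.7
```

Emit:
send_rows([
  [[0.0005,0.0005,-0.0015,0,0,0,-0.9],[0.0005,0.0006,-0.0015,0,0,0,-0.9]],
])

```text
time_s: 24.88
position: [0.4737, -0.0357, 0.0823]
tool_rot: [[0.223, 0.973, 0.068], [0.929, -0.233, 0.288], [0.296, -0.001, -0.955]]
ft_force: [-5.5, -0.2, -5.5]
grip_width: 0.0131
gripper_force: 24.7
```

```bash
python3 crank.py 0.05 4 1 63.5
```

```text
t 24.875 theta 0.411 r 32.7 y -121.2 tangential 7.18 radial out 2.66 Fy -1.4
[[0.0005, 0.0007, -0.0015, 0.0, 0.0, 0.0, -0.9], [0.0004, 0.0008, -0.0014, 0.0, 0.0, 0.0, -0.9], [0.0004, 0.0009, -0.0014, 0.0, 0.0, 0.0, -0.9], [0.0004, 0.0009, -0.0014, 0.0, 0.0, 0.0, -0.9]]
```

Emit:
send_rows([
  [[0.0005,0.0007,-0.0015,0,0,0,-0.9],[0.0004,0.0008,-0.0014,0,0,0,-0.9]],
])

```text
time_s: 25.12
position: [0.4751, -0.036, 0.0853]
tool_rot: [[0.223, 0.973, 0.068], [0.929, -0.233, 0.288], [0.296, -0.001, -0.955]]
ft_force: [-4.4, 1.6, -6.3]
grip_width: 0.0136
gripper_force: 24.7
```

Emit:
send_rows([
  [[0.0004,0.0009,-0.0014,0,0,0,-0.9],[0,0,0,0,0,0,-0.9]],
])

```text
time_s: 25.38
position: [0.476, -0.0362, 0.0869]
tool_rot: [[0.223, 0.972, 0.068], [0.929, -0.233, 0.288], [0.296, -0.001, -0.955]]
ft_force: [-5.5, -0.2, -4.0]
grip_width: 0.0138
gripper_force: 24.8
```

```bash
python3 crank.py 0.05 4 1 63.5
```

```text
t 25.375 theta 0.569 r 32.74 y -121.2 tangential 6.18 radial out 2.31 Fy -1.5
[[0.0004, 0.001, -0.0013, 0.0, 0.0, 0.0, -0.9], [0.0004, 0.001, -0.0013, 0.0, 0.0, 0.0, -0.9], [0.0004, 0.0011, -0.0012, 0.0, 0.0, 0.0, -0.9], [0.0004, 0.0012, -0.0012, 0.0, 0.0, 0.0, -0.9]]
```

Emit:
send_rows([
  [[0.0004,0.001,-0.0013,0,0,0,-0.9],[0.0004,0.001,-0.0013,0,0,0,-0.9]],
])

```text
time_s: 25.62
position: [0.4777, -0.0366, 0.0895]
tool_rot: [[0.223, 0.973, 0.067], [0.929, -0.233, 0.288], [0.296, -0.002, -0.955]]
ft_force: [-5.5, 0.7, -4.7]
grip_width: 0.0137
gripper_force: 24.8
```

Emit:
send_rows([
  [[0.0004,0.0011,-0.0012,0,0,0,-0.9],[0.0004,0.0012,-0.0012,0,0,0,-0.9]],
])

```text
time_s: 25.88
position: [0.4798, -0.037, 0.092]
tool_rot: [[0.223, 0.973, 0.067], [0.929, -0.233, 0.289], [0.296, -0.002, -0.955]]
ft_force: [-6.4, -0.2, -5.3]
grip_width: 0.0135
gripper_force: 24.8
```

```bash
python3 crank.py 0.05 6 1 63.5
```

```text
t 25.875 theta 0.764 r 32.87 y -121.1 tangential 8.15 radial out 0.82 Fy -1.7
[[0.0004, 0.0012, -0.0011, 0.0, 0.0, 0.0, -0.9], [0.0003, 0.0013, -0.0011, 0.0, 0.0, 0.0, -0.9], [0.0003, 0.0013, -0.001, 0.0, 0.0, 0.0, -0.9], [0.0003, 0.0014, -0.001, 0.0, 0.0, 0.0, -0.9], [0.0003, 0.0014, -0.0009, 0.0, 0.0, 0.0, -0.9], [0.0003, 0.0015, -0.0008, 0.0, 0.0, 0.0, -0.9]]
```

Emit:
send_rows([
  [[0.0004,0.0012,-0.0011,0,0,0,-0.9],[0.0003,0.0013,-0.0011,0,0,0,-0.9]],
])

```text
time_s: 26.12
position: [0.4821, -0.0375, 0.0943]
tool_rot: [[0.223, 0.973, 0.066], [0.929, -0.232, 0.289], [0.296, -0.003, -0.955]]
ft_force: [-7.7, 0.1, -4.9]
grip_width: 0.0135
gripper_force: 24.9
```

```bash
python3 crank.py 0.04 4 1 63.5
```

```text
t 26.125 theta 0.864 r 32.93 y -121.1 tangential 8.88 radial out 1.12 Fy -1.7
[[0.0003, 0.001, -0.0008, 0.0, 0.0, 0.0, -0.9], [0.0002, 0.0011, -0.0008, 0.0, 0.0, 0.0, -0.9], [0.0002, 0.0011, -0.0007, 0.0, 0.0, 0.0, -0.9], [0.0002, 0.0011, -0.0007, 0.0, 0.0, 0.0, -0.9]]
```

Tangential force is 8.9 N, which is firm, so I'll release and withdraw along the tool axis.

Emit:
send_rows([
  [[0,0,0,0,0,0,-0.9],[0,0,0,0,0,0,-0.3],[0,0,0,0,0,0,-0.3],[0,0,0,0,0,0,-0.3],[0,0,-0.02,0,0,0,-0.3],[0,0,-0.04,0,0,0,-0.3],[0,0,-0.05,0,0,0,-0.3],[0,-0.03,-0.05,0,0,0,-0.3],[0,0,0,0,0,0,-0.3]],
])

```text
time_s: 27.25
position: [0.4431, -0.0781, 0.2506]
tool_rot: [[0.222, 0.972, 0.076], [0.93, -0.235, 0.283], [0.293, 0.008, -0.956]]
ft_force: [-0.4, -0.0, 0.6]
grip_width: 0.0296
gripper_force: 0.0
```

```bash
python3 blk.py
```

```text
{'time_s': 27.25, 'q': [-33.8645, 12.4782, 90.9415, 16.2527, 82.5127, -23.3272], 'position': [0.4431, -0.0781, 0.2506], 'tool_rot': [[0.2222, 0.972, 0.0764], [0.93, -0.2348, 0.2829], [0.2929, 0.0082, -0.9561]], 'ft_force': [-0.443, -0.0358, 0.6392], 'wrist_torque': [-0.1514, 0.027, 0.0171], 'grip_width': 0.0296, 'gripper_force': 0.0}
block 354 vise [-6.8 47.2] [51.2 44.2] 88.5 med [-7.7 46.5] 0.074 world [0.5341 0.1248 0.074 ]
red 184 vise [ -0.6 -72.3] [39.4 28.4] 88.6 med [ -0.9 -72.1] 0.0916 world [0.5125 0.0073 0.0916]
saddle 330 vise [ -0.8 -34. ] [60.9 32. ] 0.1 med [ -1.  -33.8] 0.0998 world [0.5216 0.0444 0.0998]
fixjaw+jaw 307 vise [ 1.1 92.2] [63.8 30.6] 1.6 med [-0.1 91.9] 0.0695 world [0.5518 0.1666 0.0695]
fixjaw+jaw 203 vise [-0.9  6.7] [57.7 24.5] 0.9 med [-2.3  8.1] 0.0698 world [0.5297 0.0858 0.0698]
grip top 85 [ -33.  -118.7] [35.7 14.6] [ 0.4697 -0.0295  0.0607] [0.0536 0.0607 0.0665]
grip scene 136 [ -32.7 -118.9] [12.3 37.7] [ 0.4689 -0.0328  0.0588] [0.0529 0.0588 0.062 ]
```

View pics/scene4.png

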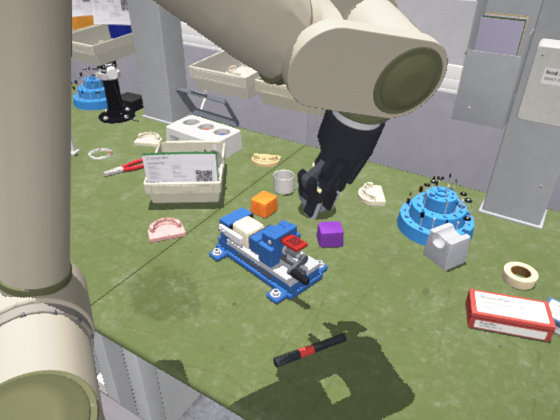

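The block is square against the stop and fixed jaw (x -7), and the half-nut is home (paddle at 92 mm). The jaw has advanced about 4 mm into its rubber, the crank sprang back slightly, and the bowl, cast and marker were never touched. I'll hand the job in.

```bash
python3 -c "
from rig import env
print(env.close_job())"
```

```text
the job is handed in; nothing more can be done
None
```

The plaster block is clamped in the vise, square against the stop with the half-nut home; I stopped cranking at about 9 N at the grip (firm, well under the 15 N that crushes it), and handed the job in at about 27 s.

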